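# Change over the display cases: snap the empty one shut, pull the stocked one open

### The job

The empty display case has sold out and its door was left hanging open: push that door home gently, without forcing it hard against its buffer, until its roller catch snaps and holds it shut. Then pull the door of the case stocked with food packs through its catch and leave it standing wide open, ready to serve from. Do not knock or shift the packs, bottle, cup or tray around them.

Things in the scene. Friction and masses are not known exactly. Their poses are not given: they have to be found in the camera images.
- case_a: Fixed display case, clear walls in aluminium frame: the EMPTY case, whose door hangs open at the start. 180 deep (x), 220 wide (y), roof 195 high, roof catch up to 232. Origin: centre of underside; x runs from door side to back, y to the left as the robot sees it. Blue roller catch on the roof by the door's free (-y) end; it sits in long slots, so how far forward it is set differs by up to 26 mm and is not measured.
- door_a (a joint): Door angle of case_a, rad; grows as it opens towards the robot, clockwise from above; 0 = parallel to the case front. Hinge upright at its left (+y) edge, friction about 0.03 N m, stays where left, stops at -0.03 and 1.9. Door 0.4 to 0.9 kg, panel 210 wide, 12 thick, from 45 to 238 above the table, steel tongue on top to 243. Caught, it rests between 0.01 and 0.19, as its catch is set.
- post_a (a point): Top centre of the red upright pull post on the door of case_a: round, 14 diameter, from 140 to 290 above the table, axis 45 in front of the panel's face and 165 from the hinge axis along the panel. Its top 45 mm rise clear above door and catch and can be pinched from above in any direction. Moves with the door.
- hinge_a (a point): Point on the upright hinge axis of the door of case_a, 290 above the table. With the door at angle t the post axis lies from here, in the axes of case_a, at x = -0.057 cos t - 0.165 sin t, y = 0.057 sin t - 0.165 cos t (m).
- roller_a (a joint): How far the white sprung catch roller of case_a is pushed back, m: 0 free, 0.004 as the door's pin rides over it, 0.0015 to 0.0032 with the door home. Pushing the post shut: light, then from about 15 mm before home up to about 8 N, then the roller gives way and draws the door the last 5 mm onto the buffer; let go earlier, it comes out again. Pulling it out takes 4 to 6 N.
- buffer_a (a joint): How far the door presses in the black rubber buffer beside the roller of case_a, m: 0 free, about 0.0005 with the door caught and let go, about 1 mm more per 10 N of push. 0.002 (a push of about 15 N) is too hard. The buffer moves with the catch setting, so only the force tells when the door is home.
- case_b: Fixed display case, clear walls in aluminium frame: the case STOCKED with food packs, whose door is shut at the start. 180 deep (x), 220 wide (y), roof 195 high, roof catch up to 232. Origin: centre of underside; x runs from door side to back, y to the left as the robot sees it. Blue roller catch on the roof by the door's free (-y) end; it sits in long slots, so how far forward it is set differs by up to 26 mm and is not measured.
- door_b (a joint): Door angle of case_b, rad; grows as it opens towards the robot, clockwise from above; 0 = parallel to the case front. Hinge upright at its left (+y) edge, friction about 0.03 N m, stays where left, stops at -0.03 and 1.9. Door 0.4 to 0.9 kg, panel 210 wide, 12 thick, from 45 to 238 above the table, steel tongue on top to 243. Caught, it rests between 0.01 and 0.19, as its catch is set.
- post_b (a point): Top centre of the red upright pull post on the door of case_b: round, 14 diameter, from 140 to 290 above the table, axis 45 in front of the panel's face and 165 from the hinge axis along the panel. Its top 45 mm rise clear above door and catch and can be pinched from above in any direction. Moves with the door.
- hinge_b (a point): Point on the upright hinge axis of the door of case_b, 290 above the table. With the door at angle t the post axis lies from here, in the axes of case_b, at x = -0.057 cos t - 0.165 sin t, y = 0.057 sin t - 0.165 cos t (m).
- roller_b (a joint): How far the white sprung catch roller of case_b is pushed back, m: 0 free, 0.004 as the door's pin rides over it, 0.0015 to 0.0032 with the door home. Pushing the post shut: light, then from about 15 mm before home up to about 8 N, then the roller gives way and draws the door the last 5 mm onto the buffer; let go earlier, it comes out again. Pulling it out takes 4 to 6 N.
- buffer_b (a joint): How far the door presses in the black rubber buffer beside the roller of case_b, m: 0 free, about 0.0005 with the door caught and let go, about 1 mm more per 10 N of push. 0.002 (a push of about 15 N) is too hard. The buffer moves with the catch setting, so only the force tells when the door is home.
- pack0: Bystander: clear take-away food pack lying on the roof of case_a, 75 x 110 x 36. Origin: centre of underside.
- pack1: Bystander: clear take-away food pack lying on the roof of case_b, 75 x 110 x 36. Origin: centre of underside.
- pack2: Bystander: clear take-away food pack on the table in front of the cases, left, under a door's sweep, 110 x 85 x 36. Origin: centre of underside.
- pack3: Bystander: clear take-away food pack on the table in front of the cases, right, under a door's sweep, 110 x 85 x 36. Origin: centre of underside.
- sauce: Bystander: amber sauce bottle, 44 diameter, 150 high, standing between the cases. Origin: centre of underside.
- canister: Bystander: white open ceramic cup, 70 diameter, 110 high, on the right. Origin: centre of underside.
- coin_tray: Bystander: blue coin tray, 130 x 180 x 30, on the left. Origin: centre of underside.

How it is judged:
On the way, in this order (a step that is already met when the one before it is completed fails the run):
1. the empty case's door is snapped shut behind its roller (value of joint roller_a between 0.0008 and 0.0035 m and value of joint door_a below 0.25 rad and velocity of joint door_a between -0.05 and 0.05 rad/s), for 0.3 s.
2. the stocked case's door is pulled wide open (value of joint door_b above 0.9 rad), for 0.2 s.
At the end, for the whole second after the job is handed in: The empty case's door is caught and at rest (angle under 0.25 rad, its roller pushed back 0.8 to 3.5 mm by the pin behind it), and the stocked case's door stands open by more than 0.9 rad, at rest; neither is held by the robot (all of step 1 and value of joint door_b above 0.9 rad and velocity of joint door_b between -0.05 and 0.05 rad/s); the robot touches nothing.
It fails at once if the door of case_a is pressed into its rubber buffer by more than 2 mm (a push of about 15 N) (value of joint buffer_a above 0.002 m).
It fails at once if the door of case_b is pressed into its rubber buffer by more than 2 mm (a push of about 15 N) (value of joint buffer_b above 0.002 m).
It fails at once if a bystander (pack, bottle, cup or coin tray) is shifted by more than 20 mm (distance of any of pack0, pack1, pack2, pack3, sauce, canister, coin_tray from where it was at the start of the episode above 0.02 m).
It fails at once if a bystander is tipped by more than 0.35 rad (angle between any of pack0, pack1, pack2, pack3, sauce, canister, coin_tray's own z axis and vertical above 0.35 rad).
It also fails if it takes over 48 s, if anything falls off the work surface, if the arm or the gripper's body presses on something with over 40 N, if the wrist force passes 120 N, or if a joint passes its speed limit or range.

### The arm

A 6-joint arm with a two-finger parallel gripper is mounted at the origin on the work surface. World frame = base frame: x ahead of the robot, y to its left, z up, the work surface at z = 0. Lengths are in m, angles in rad, forces in N, time in s.
With the tool pointing down it reaches from about 0.275 to 0.825 m from the base axis. Payload 4.9 kg.
Tool frame: the origin (TCP) lies midway between the tips of the shut fingers; the grasp point (between the pads) lies 19 mm behind it (bot.grip_depth is the distance from the TCP to the grasp point, in m); z points along the fingers, y is the line along which they close (so a half turn about z gives the same grasp; the last joint's range is limited). The gripper opens to 85 mm and grips with 20 to 120 N. Pads are 22 mm wide; open, the fingers measure 114 mm over their backs; the gripper's body (76 mm by 85 mm) begins 54 mm behind the grasp point. The pads swing forward as they close: fully open they stand 13 mm farther back than shut.
Start: joints at [-1.253, 0.326, -0.193, 1.052, 0, 1.437], TCP at [0.24, -0.495, 0.196] pointing down, gripper open.
Joint ranges: [-2.65, 2.65], [-0.97, 1.79], [-1.3, 1.35], [-1.93, 2.1], [-1.47, 1.37], [-3.14, 3.14]. Speed limits (rad/s): [2.57, 2.57, 3.14, 3.14, 3.14, 3.14].

### API

Orientations are given as a unit quaternion [w, x, y, z].
In Python, from cell import bot gives the robot as it stands. Calls block until the motion is done:
- bot.move_pose(position, orientation): joint-space move of the TCP to a pose.
- bot.move_linear(position, speed=0.15, rotation=None, until_force=None): straight line of the TCP; rotation=None keeps the orientation; speed is the mean speed in m/s. With until_force (N) it stops when the force on the tool has changed by that much, and returns True; else False.
- bot.goto_joints(angles): joint-space move.
- bot.set_gripper(opening, grasp_force=None): opening from 0.0 (shut) to 1.0 (fully open); grasp_force is the grip in N (None keeps the last); returns when the fingers have stopped.
- bot.wait(seconds).
- bot.solve_ik(position, orientation): joint angles nearest the present ones, or None.
- bot.camera(name): name is "scene" or "top"; returns the picture (420x560x3 uint8, red, green, blue); there is no depth.
- bot.calibration(name): a dict with "mtx" (3x3 intrinsics, pixels), "k1" (the pictures are not rectified: a ray, as slopes to the right and down, at radius r is drawn at 1 + k1 r^2 times it, then the intrinsics apply), "extrinsics" (4x4, takes a point from world to camera coordinates). Camera axes: x right, y down, z forward; pixel columns grow to the right and rows downward; lengths in m; the calibration is good to about 2 mm. A picture is of the moment at which its call begins. calibration takes no time and is no camera call.
A pose or a line that the arm cannot do raises bot.PlanningError and nothing moves.
- bot.close_job(): hands the job in; it is judged then, once.
Trained networks look in the newest picture that a camera, given by its name, has taken for a name from the list of things; names that differ only in an ending like _2 or _b are one class to them, and where a whole thing is asked for, a point or a joint stands for the part that bears it (a point fixed in the world has none). Each returns a list of dicts, best first, with "confidence" (0 to 1); they miss things now and then, are a little off and sometimes report something else, mostly with a low value. They report only what shows in the picture. A call takes as long as a camera call.
- bot.search_frame(camera, thing): "bbox" ([left, top, width, height] in pixels, round what is visible of it).
Readings, each from a call of its own:
- bot.read_clock(): time.
- bot.read_joint_positions(): joint angles.
- bot.read_joint_vel(): joint speeds.
- bot.read_joint_efforts(): joint torques, N m.
- bot.read_position(): TCP position.
- bot.read_tool_rot(): TCP orientation.
- bot.read_ft_force(): force on the tool from outside, world axes, zero at the start.
- bot.read_moment(): the same for the moment, N m.
- bot.read_gripper_width(): opening from 0.0 (shut) to 1.0 (fully open).
- bot.read_finger_force(): force on a finger pad.
Only numpy, scipy, OpenCV 4.12 (cv2) and the standard library are available. Lean on these libraries where they do the work, as an engineer would, in place of code of your own. Each camera call takes 0.05 s, during which the arm holds its last target. There are 200 camera calls.

## Working session

There is one attempt and no reset: what is moved stays moved. The work goes in short steps, each a Python script; the robot and the scene stay as the last script left them, time stands still between calls to the robot, and variables do not carry over. Pictures are saved under pics/ and viewed, at most 10 in all, crops included, and the job is handed in when it is done.

```bash
mkdir -p pics; ls; cat > h.py <<'E'
import numpy as np, cv2
from cell import bot
def ray(cam,u,v):
    c=bot.calibration(cam);K=np.array(c["mtx"]);k=c["k1"];E=np.array(c["extrinsics"])
    d=np.linalg.inv(K)@[u,v,1];p=d[:2].copy()
    for _ in range(20): p=d[:2]/(1+k*(p@p))
    R,t=E[:3,:3],E[:3,3]
    return -R.T@t, R.T@np.array([p[0],p[1],1])
def atz(cam,u,v,z):
    o,d=ray(cam,u,v); return o+d*(z-o[2])/d[2]
def proj(cam,P):
    c=bot.calibration(cam);K=np.array(c["mtx"]);E=np.array(c["extrinsics"])
    q=E[:3,:3]@np.array(P)+E[:3,3];p=q[:2]/q[2];p=p*(1+c["k1"]*(p@p))
    return (K@[p[0],p[1],1])[:2]
E
python3 - <<'E'
from h import *
for c in("scene","top"):
    im=bot.camera(c); cv2.imwrite(f"pics/{c}0.png",im[:,:,::-1])
    print(c,"campos",ray(c,280,210)[0].round(3))
    for t in("post_a","case_a","door_a","roller_a","sauce","canister"):
        print(t,[(np.round(r["bbox"],1).tolist(),round(r["confidence"],2)) for r in bot.search_frame(c,t)])
E
```

```text
pics
scene campos [1.249 0.355 1.169]
post_a [([333.4, 198.8, 31.3, 70.4], 0.97), ([189.7, 163.1, 51.6, 46.6], 0.58)]
case_a [([156.7, 165.3, 95.1, 123.2], 0.65)]
door_a [([186.2, 164.5, 57.0, 49.1], 0.62), ([241.8, 261.1, 12.6, 28.8], 0.6), ([335.2, 200.8, 33.0, 68.4], 0.58)]
roller_a [([291.1, 239.2, 9.8, 3.0], 0.42), ([334.6, 202.1, 31.2, 64.7], 0.25)]
sauce [([239.4, 258.8, 17.4, 30.5], 0.54)]
canister [([154.7, 171.5, 20.5, 29.0], 0.7), ([331.9, 201.9, 34.0, 66.6], 0.31)]
top campos [0.455 0.059 1.675]
post_a [([310.9, 212.1, 60.3, 24.4], 0.91), ([204.7, 199.0, 34.6, 50.2], 0.89)]
case_a [([307.3, 162.9, 66.7, 74.0], 0.82), ([199.9, 147.5, 70.9, 105.6], 0.79), ([329.2, 240.0, 25.4, 31.1], 0.55)]
door_a [([201.5, 198.2, 36.7, 48.7], 0.8), ([310.0, 215.4, 59.9, 21.8], 0.75)]
roller_a [([127.2, 238.3, 47.6, 42.2], 0.58)]
sauce [([308.6, 210.9, 63.2, 26.0], 0.64), ([286.9, 176.4, 11.0, 14.7], 0.61)]
canister [([401.2, 226.5, 23.1, 23.0], 0.71), ([202.5, 198.6, 33.2, 51.2], 0.21)]
```

```bash
python3 - <<'E'
import cv2
a=cv2.imread("pics/top0.png")[130:290,110:440];cv2.imwrite("pics/t1.png",cv2.resize(a,(792,384),interpolation=cv2.INTER_CUBIC))
a=cv2.imread("pics/scene0.png")[140:310,140:380];cv2.imwrite("pics/s1.png",cv2.resize(a,(792,561),interpolation=cv2.INTER_CUBIC))
E
```

```text
(no output)
```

View pics/t1.png

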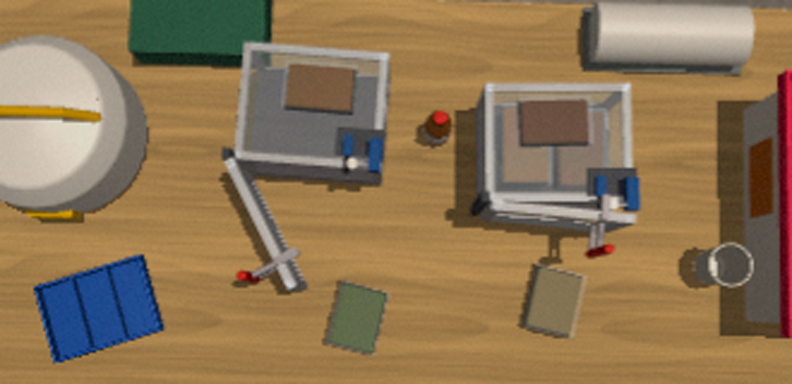

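View pics/s1.png

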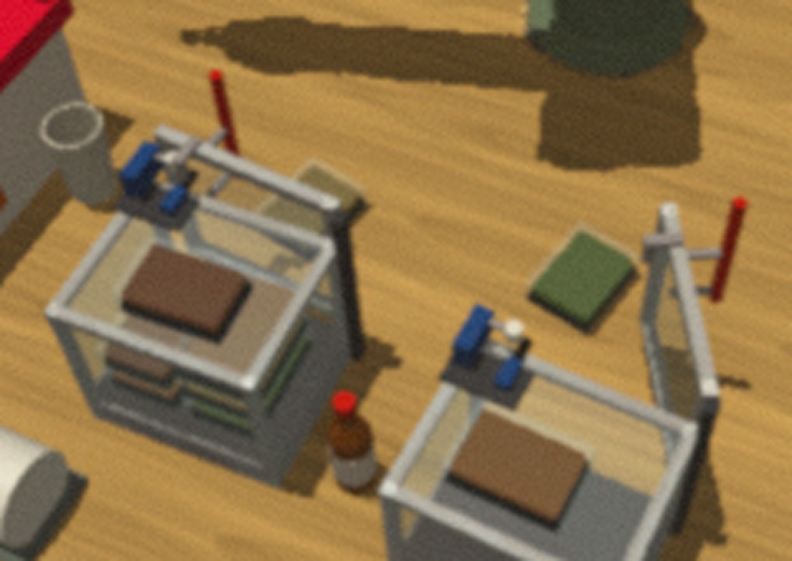

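The top view shows the empty case on the left: case_a, with its post top at about px (211,245). The stocked case is on the right: case_b, with its post top at about (363,234). Its packs show inside. The scene view agrees, with post tops at about (364,202) for a and (205,163) for b.

```bash
cat >> h.py <<'E'
def tri(ut,us):
    A=[];b=[]
    for c,u in(("top",ut),("scene",us)):
        o,d=ray(c,*u);d/=np.linalg.norm(d);M=np.eye(3)-np.outer(d,d);A.append(M);b.append(M@o)
    x=np.linalg.lstsq(np.vstack(A),np.hstack(b),rcond=None)[0]
    return x, np.linalg.norm(np.vstack(A)@x-np.hstack(b))
T=lambda u,v:(110+u/2.4,130+v/2.4)
S=lambda u,v:(140+u/3.3,140+v/3.3)
E
python3 - <<'E'
from h import *
for n,t,s in(("post_a",T(241,276),S(739,204)),("post_b",T(608,250),S(216,75)),("hinge_a",T(229,154),S(707,398)),("hinge_b",T(481,205),S(340,206)),("pack2",T(357,317),S(584,275)),("sauce",T(440,117),S(344,398))):
    x,e=tri(t,s);print(n,x.round(4),round(e,4))
for n,q,z in(("a",[(247,43),(388,55),(236,155)],.195),("b",[(487,85),(630,85),(487,205)],.195)):
    print(n,[atz("top",*T(*p),z)[:2].round(3) for p in q])
# red segmentation extents
for c in("top","scene"):
    im=bot.camera(c).astype(int);m=((im[:,:,0]>110)&(im[:,:,1]<70)&(im[:,:,2]<70)).astype(np.uint8)
    n,l,st,ce=cv2.connectedComponentsWithStats(m)
    print(c,[(st[i].tolist(),ce[i].round(1).tolist()) for i in range(1,n) if 3<st[i][4]<300])
E
```

```text
post_a [0.4861 0.2783 0.2816] 0.0001
post_b [ 0.5362 -0.2343  0.284 ] 0.0014
hinge_a [0.6635 0.3107 0.238 ] 0.0007
hinge_b [ 0.6012 -0.063   0.2384] 0.0076
pack2 [0.4291 0.1265 0.0188] 0.0014
sauce [0.7436 0.0009 0.1493] 0.0001
a [array([0.841, 0.298]), array([0.828, 0.084]), array([0.669, 0.307])]
b [array([ 0.786, -0.067]), array([ 0.792, -0.284]), array([ 0.603, -0.071])]
top [([291, 176, 6, 6, 27], [293.2, 178.6]), ([446, 231, 2, 3, 5], [446.4, 231.8]), ([362, 232, 4, 4, 11], [363.2, 233.2]), ([443, 235, 7, 4, 9], [446.0, 236.0]), ([451, 235, 3, 3, 5], [451.8, 235.8]), ([209, 243, 4, 4, 15], [210.4, 244.4]), ([446, 243, 2, 3, 4], [446.8, 244.0]), ([445, 249, 5, 2, 6], [447.0, 249.5]), ([445, 253, 4, 2, 4], [446.5, 253.8]), ([559, 383, 1, 5, 5], [559.0, 385.0])]
scene [([478, 43, 5, 4, 7], [480.6, 45.1]), ([473, 56, 6, 2, 6], [475.5, 56.5]), ([502, 65, 5, 2, 6], [504.2, 65.3]), ([508, 66, 14, 4, 17], [514.6, 67.8]), ([523, 69, 3, 2, 5], [523.8, 69.6]), ([531, 71, 3, 2, 5], [531.8, 71.6]), ([535, 72, 7, 3, 9], [537.4, 72.9]), ([543, 74, 3, 2, 4], [544.2, 74.5]), ([471, 130, 7, 2, 7], [474.0, 130.4]), ([496, 136, 11, 4, 11], [501.0, 137.6]), ([515, 141, 4, 2, 5], [516.4, 141.6]), ([158, 144, 4, 4, 4], [159.5, 145.5]), ([534, 146, 3, 2, 4], [535.0, 146.5]), ([550, 150, 4, 2, 5], [551.2, 150.8]), ([204, 162, 3, 4, 10], [204.9, 163.2]), ([362, 200, 4, 5, 13], [363.8, 201.7]), ([530, 203, 5, 2, 6], [532.3, 203.3]), ([536, 205, 6, 2, 6], [538.5, 205.2]), ([240, 258, 8, 7, 45], [243.7, 261.0])]
```

```bash
cat >> h.py <<'E'
from scipy.spatial.transform import Rotation as Ro
def rel(t,yaw):
    v=np.array([-.057*np.cos(t)-.165*np.sin(t), .057*np.sin(t)-.165*np.cos(t)])
    c,s=np.cos(yaw),np.sin(yaw); return np.array([c*v[0]-s*v[1], s*v[0]+c*v[1]])
def closing(t,yaw):
    v=rel(t,yaw); return np.array([-v[1],v[0]])/np.linalg.norm(v)
def quat(d,sgn):
    y=np.array([d[0],d[1],0])*sgn; z=np.array([0,0,-1.]); x=np.cross(y,z)
    q=Ro.from_matrix(np.c_[x,y,z]).as_quat(); return [q[3],q[0],q[1],q[2]]
def fit(H,P):   # H,P xy -> (phi)
    return np.arctan2(*(np.array(P)-H)[::-1])
def tang(t,yaw,f0): return float((np.array(bot.read_ft_force())-f0)[:2]@closing(t,yaw))
Z=.252
E
python3 - <<'E'
from h import *
print("t",bot.read_clock(), bot.read_gripper_width(), bot.read_ft_force())
pa=atz("top",210.7,244.6,.29)[:2];pb=atz("top",363.4,233.5,.29)[:2];print(pa,pb)
yaws={"a":-.056,"b":.025}
H={"a":np.array([.6635,.3107]),"b":np.array([.600,-.070])}
for n,p in(("a",pa),("b",pb)):
    v=p-H[n];t=np.arctan2(-.165,-.057)+yaws[n]-np.arctan2(v[1],v[0])
    print(n,"r",np.linalg.norm(v),"t",(t+np.pi)%(2*np.pi)-np.pi)
    t=(t+np.pi)%(2*np.pi)-np.pi
    for tt in np.linspace(t,.05,4) if n=="a" else np.linspace(t,1.3,4):
        for s in(1,-1):
            q=bot.solve_ik([*(H[n]+rel(tt,yaws[n])),Z],quat(closing(tt,yaws[n]),s)); print(n,round(tt,2),s,None if q is None else np.round(q,2))
E
```

```text
t 0.8 1.0015248003306532 [ 0.06135481 -0.37527885 -0.96332313]
[0.48727429 0.27605512] [ 0.53765578 -0.23231337]
a r 0.17959890670046733 t 0.988058391331883
a 0.99 1 [ 0.38  0.32 -0.05  1.19  0.   -2.95]
a 0.99 -1 [ 0.38  0.32 -0.05  1.19  0.    0.19]
a 0.68 1 [ 0.28  0.31 -0.07  1.19  0.    2.92]
a 0.68 -1 [ 0.28  0.31 -0.07  1.19  0.   -0.22]
a 0.36 1 [ 0.2   0.34 -0.02  1.2   0.    2.52]
a 0.36 -1 [ 0.2   0.34 -0.02  1.2   0.   -0.62]
a 0.05 1 [0.13 0.41 0.08 1.23 0.   2.14]
a 0.05 -1 [ 0.13  0.41  0.08  1.23  0.   -1.  ]
b r 0.17387475658268275 t 0.05910325603265498
b 0.06 1 [-0.54  0.37  0.01  1.21  0.    1.4 ]
b 0.06 -1 [-0.54  0.37  0.01  1.21  0.   -1.74]
b 0.47 1 [-0.53  0.23 -0.18  1.16  0.    1.82]
b 0.47 -1 [-0.53  0.23 -0.18  1.16  0.   -1.32]
b 0.89 1 [-0.46  0.12 -0.32  1.14  0.    2.31]
b 0.89 -1 [-0.46  0.12 -0.32  1.14  0.   -0.84]
b 1.3 1 [-0.32  0.07 -0.38  1.13  0.    2.86]
b 1.3 -1 [-0.32  0.07 -0.38  1.13  0.   -0.28]
```

```bash
python3 - <<'E'
from h import *
H=np.array([.661,.310]);yaw=-.056;t0=.988;s=-1
p0=np.array(bot.read_position());bot.move_linear([p0[0],p0[1],.40],speed=.3)
P=lambda t,off=0.:[*(H+rel(t,yaw)+off*closing(t,yaw)),Z]
bot.set_gripper(.5)
p=P(t0);bot.move_pose([p[0],p[1],.38],quat(closing(t0,yaw),s))
print("hit",bot.move_linear(p,speed=.08,until_force=5),bot.read_position(),bot.read_clock())
f0=np.array(bot.read_ft_force())
for t in np.arange(t0,.36,-.09):
    h=bot.move_linear(P(t,.0155),speed=.12,rotation=quat(closing(t,yaw),s),until_force=8)
    print(round(t,2),h,round(tang(t,yaw,f0),2),(np.array(bot.read_ft_force())-f0).round(1))
    if h: break
print(bot.read_clock())
im=bot.camera("top");cv2.imwrite("pics/t2.png",cv2.resize(im[130:290,110:440],(792,384),interpolation=cv2.INTER_CUBIC)[:,:,::-1])
E
```

```text
hit False [0.4900114  0.2764459  0.25249885] 6.7167
0.99 True 0.12 [-0.9 -0.3  5.4]
6.9417
```

View pics/t2.png

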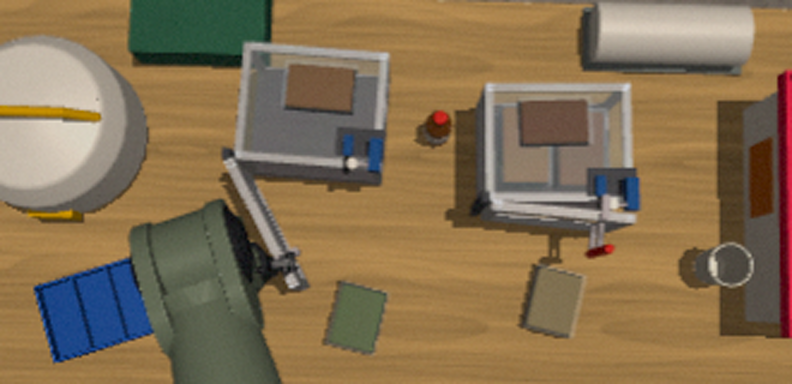

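The gripper straddles post_a and the door is still at about 1.0 rad. The stop looks like a z-force transient with no real contact. I'll settle, take the zero again and continue.

```bash
python3 - <<'E'
from h import *
H=np.array([.661,.310]);yaw=-.056;s=-1
P=lambda t,off=0.:[*(H+rel(t,yaw)+off*closing(t,yaw)),Z]
bot.wait(.3);f0=np.array(bot.read_ft_force());print(f0.round(2),np.round(bot.read_position(),4));np.save("f0.npy",f0)
for t in [.95,.87,.77,.67,.57,.47,.4]:
    h=bot.move_linear(P(t,.0155),speed=.08,rotation=quat(closing(t,yaw),s),until_force=9)
    bot.wait(.1)
    print(round(t,2),h,round(tang(t,yaw,f0),2),(np.array(bot.read_ft_force())-f0).round(1))
    if h: break
print(bot.read_clock(),bot.read_position())
im=bot.camera("top");cv2.imwrite("pics/t3.png",cv2.resize(im[130:290,110:440],(792,384),interpolation=cv2.INTER_CUBIC)[:,:,::-1])
E
```

```text
[-1.9   0.58  6.  ] [0.4932 0.26   0.253 ]
0.95 False 0.36 [ 1.1 -0.1  0.5]
0.87 False 0.86 [ 1.3 -0.5  0.3]
0.77 False 0.52 [ 0.6 -0.3  0.9]
0.67 False 1.9 [ 1.2 -1.5 -0.1]
0.57 False 1.27 [-0.6 -2.   0.5]
0.47 False 1.97 [ 0.6 -2.1  0.4]
0.4 False 2.02 [ 1.  -1.9  0.9]
10.3333 [0.54857172 0.1756323  0.25306925]
```

View pics/t3.png

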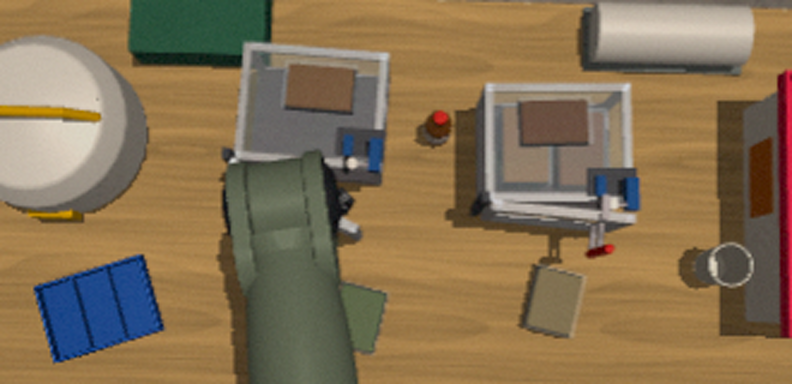

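```bash
cat > fine.py <<'E'
from h import *
H=np.array([.661,.310]);yaw=-.056;s=-1
P=lambda t,off=0.:[*(H+rel(t,yaw)+off*closing(t,yaw)),Z]
b=tang(.4,yaw,0);pk=0;t=.4;L=[]
while t>-.06:
    t-=.017 if (pk>-1.5 and t>.30) else .008
    bot.move_linear(P(t,.0155),speed=.02,rotation=quat(closing(t,yaw),s),until_force=9)
    f=tang(t,yaw,0)-b; f=(f+tang(t,yaw,0)-b)/2; L.append((round(t,3),round(f,1)))
    pk=min(pk,f)
    if f<-10.5 or (pk<-4 and f>-2): break
print(L,pk,bot.read_clock())
E
python3 fine.py
```

```text
[(0.383, 0.7), (0.366, -0.4), (0.349, 0.3), (0.332, -0.4), (0.315, 0.3), (0.298, 0.7), (0.29, -0.3), (0.282, 0.8), (0.274, 0.0), (0.266, 0.0), (0.258, 0.5), (0.25, 0.4), (0.242, 1.1), (0.234, 0.4), (0.226, -0.4), (0.218, -0.1), (0.21, 0.1), (0.202, -0.1), (0.194, -0.1), (0.186, 0.5), (0.178, -0.1), (0.17, -0.1), (0.162, 0.7), (0.154, -0.1), (0.146, 0.6), (0.138, -0.0), (0.13, 0.5), (0.122, 0.8), (0.114, 0.1), (0.106, -2.5), (0.098, -4.4), (0.09, -6.2), (0.082, -5.8), (0.074, -7.0), (0.066, -6.1), (0.058, -6.1), (0.05, -5.7), (0.042, -6.4), (0.034, -5.3), (0.026, -4.4), (0.018, -4.8), (0.01, -0.1)] -6.9690945218798195 21.1833
```

The force rose to 7 N and then dropped to 0, so the catch has snapped. Lifting off, looking, and moving over post_b.

```bash
python3 - <<'E'
from h import *
p=bot.read_position();bot.move_linear([p[0],p[1],.37],speed=.2)
H=np.array([.600,-.070]);yaw=.025;t=.06
q=H+rel(t,yaw);print(q,"meas [.5377,-.2323]")
bot.set_gripper(.4)
bot.move_pose([.5377,-.2323,.36],quat(closing(t,yaw),-1))
im=bot.camera("top");cv2.imwrite("pics/t4.png",cv2.resize(im[130:290,110:440],(792,384),interpolation=cv2.INTER_CUBIC)[:,:,::-1])
print(bot.read_clock(),bot.read_joint_positions())
E
```

```text
[ 0.53726109 -0.23290436] meas [.5377,-.2323]
23.65 [-5.31863325e-01  3.53761054e-01  2.58769788e-01  1.47566844e+00
  3.27733868e-04 -1.73679651e+00]
```

View pics/t4.png

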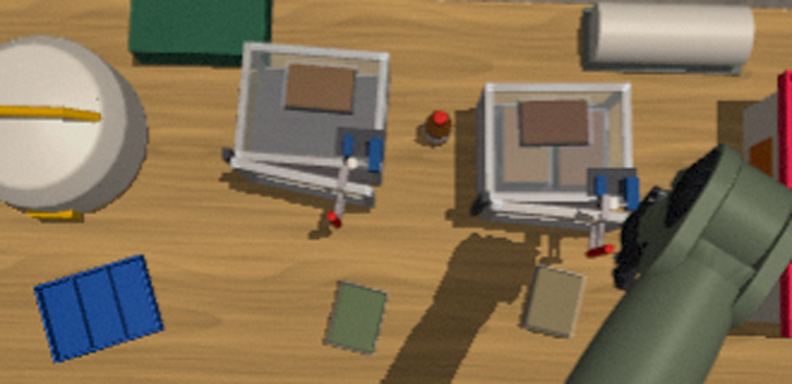

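The view shows post_a at crop (334,218) and its tongue at the roller near (350,163). I'll measure the angle of door_a to confirm that it is caught.

```bash
python3 - <<'E'
from h import *
def red(c,g,r=12):
    im=bot.camera(c);i=im.astype(int);m=((i[:,:,0]>100)&(i[:,:,1]<75)&(i[:,:,2]<75)).astype(np.uint8)
    n,l,st,ce=cv2.connectedComponentsWithStats(m)
    return im,[(st[k].tolist(),ce[k].round(1).tolist()) for k in range(1,n) if np.hypot(*(ce[k]-g))<r]
imt,rt=red("top",np.array(T(335,218)));print(rt)
H=np.array([.661,.310]);yaw=-.056
for t in(0,.1,.2,.3): print(t,proj("top",[*(H+rel(t,yaw)),.29]).round(1),proj("scene",[*(H+rel(t,yaw)),.29]).round(1))
g=proj("scene",[*(H+rel(.15,yaw)),.29]);im,rs=red("scene",g,15);print(rs)
x,y=int(g[0]),int(g[1])
a=cv2.resize(im[y-25:y+75,x-70:x+63],(792,596),interpolation=cv2.INTER_CUBIC);cv2.imwrite("pics/s5.png",a[:,:,::-1]);print(x-70,y-25)
print(bot.read_clock())
E
```

```text
[([246, 218, 6, 4, 17], [247.8, 219.7]), ([249, 224, 1, 1, 1], [249.0, 224.0])]
0 [250.2 213.5] [309.7 212.6]
0.1 [247.8 218.1] [314.1 209.5]
0.2 [245.  222.5] [318.9 206.8]
0.3 [241.7 226.6] [323.9 204.4]
[([312, 208, 5, 8, 19], [314.0, 210.4])]
246 183
23.75
```

View pics/s5.png

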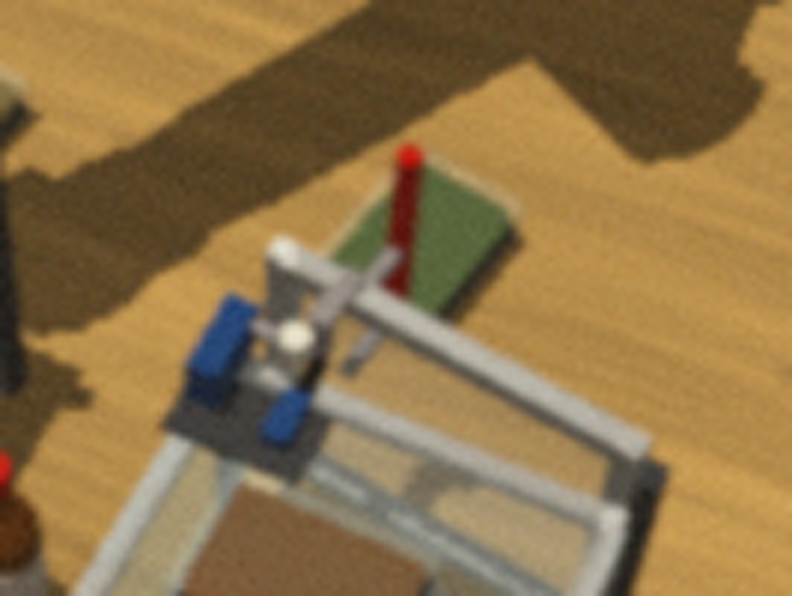

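Checking this: the door bar of case_a stands about 33 mm in front of its roller, against 15 mm on the caught case_b. So door_a has probably come out again. I'll work out where its post is now and where the pusher stopped.

```bash
python3 - <<'E'
from h import *
H=np.array([.661,.310]);yaw=-.056
x,e=tri((248,219.6),(314.7,209.4));p=atz("top",248,219.6,.29)
print(x,e,p,[np.linalg.norm(q[:2]-H) for q in(x,p)])
for t in(0,.1,.15,.2): print(t,H+rel(t,yaw))
print("pusher",H+rel(.4,yaw)+.0155*closing(.4,yaw),"vs read .54857,.17563")
print("end",H+rel(.01,yaw)+.0155*closing(.01,yaw))
E
```

```text
[0.57429101 0.15576079 0.28479489] 0.0005310175293141305 [0.57396612 0.1550426  0.29      ] [np.float64(0.17694118839317402), np.float64(0.17772645068960716)]
0 [0.59485418 0.14844898]
0.1 [0.57905645 0.15585963]
0.15 [0.57145505 0.16014774]
0.2 [0.56407746 0.16481039]
pusher [0.54808953 0.17596465] vs read .54857,.17563
end [0.60752677 0.14310224]
```

```bash
cat > pinch.py <<'E'
from h import *
H=np.array([.661,.310]);yaw=-.056;s=-1;Z=.256
post=np.array([.5741,.1554]);t=.122
bot.move_pose([*post,.36],quat(closing(t,yaw),s))
bot.move_linear([*post,Z],speed=.12);bot.wait(.15)
f0=np.array([bot.read_ft_force() for _ in range(3)]).mean(0)
bot.set_gripper(0.,grasp_force=60)
print("w",bot.read_gripper_width(),bot.read_finger_force(),bot.read_clock())
off=post-(H+rel(t,yaw));L=[];pk=0;seen=False
for k in range(22):
    t-=.0075
    bot.move_linear([*(H+rel(t,yaw)+off),Z],speed=.02,rotation=quat(closing(t,yaw),s))
    F=np.array(bot.read_ft_force())-f0;c=closing(t,yaw);f=float(F[:2]@c);r=float(F[0]*-c[1]+F[1]*c[0])
    L.append((round(t,3),round(f,1),round(r,1)));pk=min(pk,f)
    if pk<-3.5 and f>-.5: seen=True
    if f<-10 or (seen and f<-2.5): break
print(L,seen,bot.read_position(),bot.read_gripper_width(),bot.read_clock())
E
python3 pinch.py
```

```text
w -0.000676801328978729 0.0 26.7917
[(0.114, -0.1, 0.2), (0.107, 0.6, 0.8), (0.099, 0.3, 0.5), (0.092, -0.7, 0.2), (0.084, -0.5, 0.0), (0.077, 0.3, -0.2), (0.069, 0.0, -0.2), (0.062, -0.1, -0.3), (0.054, -0.4, 0.9), (0.047, 0.4, 0.5), (0.039, -0.6, 0.4), (0.032, -0.3, 0.2), (0.024, 0.2, 0.2), (0.017, 1.0, 0.0), (0.009, 0.5, -0.9), (0.002, 0.4, 0.6), (-0.006, -0.4, 0.6), (-0.013, -0.3, 0.7), (-0.021, -0.4, 0.1), (-0.028, -0.5, 0.8), (-0.036, -0.3, 0.2), (-0.043, -0.0, 0.1)] False [0.60036065 0.14342494 0.2559987 ] -0.0018731825079144186 32.2917
```

```bash
python3 - <<'E'
from h import *
im=bot.camera("scene");b=im[165:275,225:355]
im2=bot.camera("top");c=im2[180:260,190:300]
cv2.imwrite("pics/s6.png",np.hstack([cv2.resize(b,(473,400),interpolation=cv2.INTER_CUBIC),cv2.resize(c,(325,400)if 0 else (325,236),interpolation=cv2.INTER_CUBIC).repeat(1,0) if 0 else np.pad(cv2.resize(c,(325,236),interpolation=cv2.INTER_CUBIC),((0,164),(0,0),(0,0)))])[:,:,::-1])
E
```

```text
(no output)
```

View pics/s6.png

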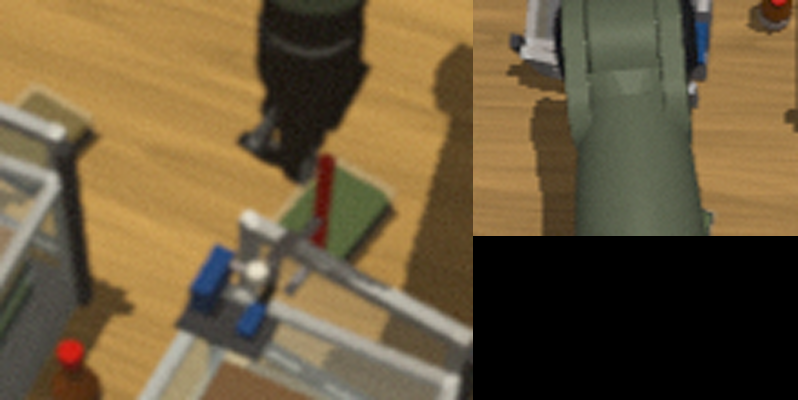

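```bash
python3 - <<'E'
from h import *
def Ti(p): return ((p[0]-110)*2.4,(p[1]-130)*2.4)
for z in(.36,.40,.45,.5): print("b-hover t4 crop",z,np.round(Ti(proj("top",[.5377,-.2323,z]))))
P=bot.read_position();R=bot.read_tool_rot();print(P,R,bot.read_joint_positions())
for z in(.256,.29,.33,.4):
    u=proj("scene",[P[0],P[1],z]);print("now s6",z,((u-[225,165])*3.64).round())
u=proj("scene",[.5741,.1554,.29]);print("post",((u-[225,165])*3.64).round())
r=Ro.from_quat([R[1],R[2],R[3],R[0]]).as_matrix();print(r.round(3)); print(bot.read_clock())
E
```

```text
b-hover t4 crop 0.36 [619. 246.]
b-hover t4 crop 0.4 [626. 244.]
b-hover t4 crop 0.45 [635. 241.]
b-hover t4 crop 0.5 [645. 239.]
[0.60026775 0.14342933 0.25598115] [-3.02116122e-05 -5.74957400e-01  8.18183345e-01  1.53436381e-05] [ 1.15006274e-01  4.26751475e-01  1.08946240e-01  1.25305884e+00
 -1.87156879e-06 -1.11009789e+00]
now s6 0.256 [298. 202.]
now s6 0.29 [300. 176.]
now s6 0.33 [303. 144.]
now s6 0.4 [307.  84.]
post [326. 157.]
[[-0.339 -0.941 -0.   ]
 [-0.941  0.339 -0.   ]
 [ 0.     0.    -1.   ]]
32.3917
```

```bash
python3 - <<'E'
from h import *
im=bot.camera("scene");b=im[160:235,270:350]
o=cv2.resize(b,(640,600),interpolation=cv2.INTER_CUBIC)
for z,c in((.256,(255,0,255)),(.275,(0,255,255)),(.29,(0,255,0))):
    u=(proj("scene",[.60027,.14343,z])-[270,160])*8;cv2.circle(o,tuple(int(q) for q in u),3,c,1)
cv2.imwrite("pics/s7.png",o[:,:,::-1])
E
```

```text
(no output)
```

View pics/s7.png

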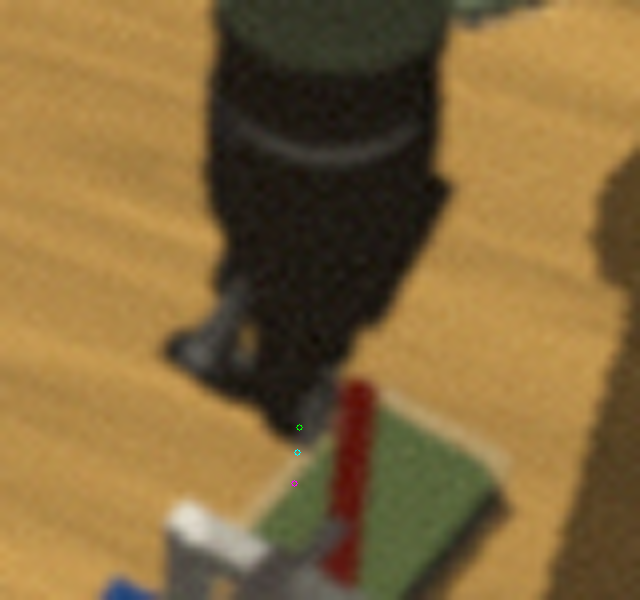

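The fingertips end about 27 mm higher than the TCP reading implies: they project to z of about 0.283. So the pads only grazed the post's cap, slipped off it and then closed above it. I'll regrip about 26 mm lower, with a force guard on the descent.

```bash
cat > pinch2.py <<'E'
from h import *
H=np.array([.661,.310]);yaw=-.056;s=-1;Z=.230
post=np.array([.5741,.1554]);t=.122
p=bot.read_position();bot.move_linear([p[0],p[1],.315],speed=.3)
bot.move_linear([*post,.315],speed=.2,rotation=quat(closing(t,yaw),s))
bot.set_gripper(.4)
h=bot.move_linear([*post,Z],speed=.12,until_force=9);bot.wait(.1)
f0=np.array([bot.read_ft_force() for _ in range(2)]).mean(0)
p=np.array(bot.read_position());print("hit",h,p,bot.read_clock())
bot.set_gripper(0.,grasp_force=50);w=bot.read_gripper_width();print("w",w,bot.read_finger_force(),bot.read_clock())
if not .1<w<.3: raise SystemExit("no grip")
off=post-(H+rel(t,yaw));L=[];pk=0;ok=False
for k in range(14):
    t-=.02 if k==0 else .009
    bot.move_linear([*(H+rel(t,yaw)+off),p[2]],speed=.04,rotation=quat(closing(t,yaw),s))
    F=np.array(bot.read_ft_force())-f0;c=closing(t,yaw);f=float(F[:2]@c);r=float(F[0]*-c[1]+F[1]*c[0])
    L.append((round(t,3),round(f,1),round(r,1)));pk=min(pk,f)
    if pk<-3 and f>.5: ok=True;break
    if f<-10.5: break
print(L,ok,bot.read_clock())
E
python3 pinch2.py
```

```text
hit False [0.57482485 0.15552562 0.23112152] 34.4917
w 0.14435968575766497 48.808656334877014 34.8167
[(0.102, -3.4, 0.9), (0.093, -2.9, 2.4), (0.084, -1.3, 2.8), (0.075, 1.3, 3.9)] True 35.8167
```

```bash
cat > cont.py <<'E'
from h import *
H=np.array([.661,.310]);yaw=-.056;s=-1
post=np.array([.5741,.1554]);off=post-(H+rel(.122,yaw));t=.075;z=bot.read_position()[2];c=closing(t,yaw)
b=float(np.array(bot.read_ft_force())[:2]@c)-1.3;L=[]
for k in range(7):
    t-=.006
    bot.move_linear([*(H+rel(t,yaw)+off),z],speed=.05,rotation=quat(closing(t,yaw),s))
    f=float(np.array(bot.read_ft_force())[:2]@c)-b;L.append((round(t,3),round(f,1)))
    if f<-2: break
print(L,bot.read_position(),bot.read_clock())
E
python3 cont.py
```

```text
[(0.069, 1.0), (0.063, -0.0), (0.057, 1.1), (0.051, 1.5), (0.045, 3.2), (0.039, 3.9), (0.033, 1.3)] [0.58852045 0.14844789 0.23100945] 37.5667
```

The force on the grip turned to a pull of about 4 N inwards and then fell near home, so the door is past the roller. Releasing it and going straight to post_b.

```bash
cat > openb.py <<'E'
from h import *
bot.set_gripper(.4)
p=bot.read_position();bot.move_linear([p[0],p[1],.31],speed=.3)
H=np.array([.600,-.070]);yaw=.025;t=.06;m=np.array([.5377,-.2323]);o=m-(H+rel(t,yaw))
bot.move_pose([*m,.31],quat(closing(t,yaw),-1));print(bot.read_clock())
h=bot.move_linear([*m,.232],speed=.2,until_force=20)
z=bot.read_position()[2];print(h,z,bot.read_clock())
for tt in (.25,.5,.75,1.0,1.2):
    bot.move_linear([*(H+rel(tt,yaw)+o-.010*closing(tt,yaw)),z],speed=.13 if tt<1.1 else .08,rotation=quat(closing(tt,yaw),-1))
print(bot.read_clock())
p=bot.read_position();bot.move_linear([p[0],p[1],.32],speed=.25)
im=bot.camera("top");cv2.imwrite("pics/t8.png",cv2.resize(im[130:290,110:440],(792,384),interpolation=cv2.INTER_CUBIC)[:,:,::-1])
print(bot.read_clock())
E
python3 openb.py
```

```text
39.75
False 0.23264132733491863 40.2917
42.8083
43.3583
```

View pics/t8.png

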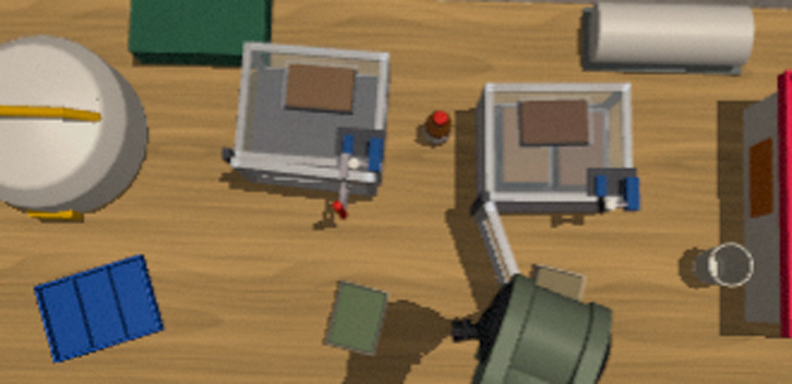

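Door_a is shut: its bar is about 15 px from the roller at (355,162), as it was on the caught case_b. Door_b stands at about 1.15 rad, and no bystander has moved. The gripper is clear, so I'm handing in.

```bash
python3 -c "
from cell import bot
print(bot.close_job())"
```

```text
the job is handed in; nothing more can be done
None
```

I handed the job in at about 43 s, after one failed push and one missed grip on the empty case's door. By force and camera that door is now caught shut, the stocked case's door stands open at about 1.15 rad, nothing else looked moved and the gripper was clear; the verdict was not shown.

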